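# Fit a threaded hose tail to a dust gate: take-up plus an eighth of a turn

### The arm

A 7-joint arm with a two-finger parallel gripper is mounted at the origin on the work surface. World frame = base frame: x ahead of the robot, y to its left, z up, the work surface at z = 0. Lengths are in m, angles in rad, forces in N, time in s.
With the tool pointing down it reaches from about 0.425 to 0.875 m from the base axis. Payload 4.7 kg.
Tool frame: the origin (TCP) lies midway between the tips of the shut fingers; the grasp point (between the pads) lies 19 mm behind it (robot.grip_depth is the distance from the TCP to the grasp point, in m); z points along the fingers, y is the line along which they close (so a half turn about z gives the same grasp; the last joint's range is limited). The gripper opens to 87 mm and grips with 3 to 60 N. Pads are 19 mm wide; open, the fingers measure 117 mm over their backs; the gripper's body (75 mm by 190 mm) begins 51 mm behind the grasp point.
Start: joints at [1.295, 0.321, -0.07, 1.45, 0.023, 1.371, -0.057], TCP at [0.186, -0.623, 0.223] pointing down, gripper open.
Joint ranges: [-2.86, 2.86], [-0.3, 2.09], [-1.38, 1.24], [0.06, 2.45], [-1.56, 4.7], [0.09, 2.05], [-2.69, 2.69]. Speed limits (rad/s): [2.57, 2.57, 3.14, 3.14, 3.14, 3.14, 3.14].

### API

Orientations are given as a unit quaternion [x, y, z, w].
In Python, from workcell import robot gives the robot as it stands.
- The arm moves only by the tool apply_moves, never from a script. Its argument "rows" is a list of rows, each a list of 5 numbers: the shift along the tool's x, y, z in mm, then the turn about the tool's z in degrees, then the opening, from 0 (shut) to 1 (fully open). In form: [[dx, dy, dz, spin, fingers], ...]. A call has 1 to 5 rows; each row is the pose to reach, as a shift and turn from the pose commanded when the call began, along the tool's axes at that moment; what a row does not reach only later rows make up. A row lasts 1/8 s, in which the tool goes at most 62.5 mm and 10.7 degrees, less where a joint would pass 70% of its speed; a pose out of reach is approached as far as the arm can. A call with a gripper value outside its range is refused whole. The fingers move at their own pace and stop on an object; "grip_force" is the grip in N (left out, the last holds). Time passes only in rows, so rows that repeat a pose let the fingers close. It gives the time, the measured TCP pose, the force, the opening and the grip force at its end, in the units of the state.
- robot.get_state(): the state, without advancing time (a new reading comes with each control period).
- robot.grab_frame(name): name is "side" or "top" or "wrist"; returns (picture, depth): 420x560x3 uint8, red, green, blue; 420x560 float32, m along the optical axis (not along the pixel's ray), 0 where there is no reading.
- robot.calibration(name): a dict with "fx", "fy", "cx", "cy" (pixels), "distortion" ([k1, k2, p1, p2, k3] as OpenCV has them; the pictures are not rectified), "R" (3x3) and "t" (3): a world point X has camera coordinates R X + t. Camera axes: x right, y down, z forward; pixel columns grow to the right and rows downward; lengths in m; the calibration is good to about 2 mm. A picture is of the moment at which its call begins: read the wrist's pose just before it. calibration takes no time and is no camera call; for the wrist camera it gives the pose at the moment of the call.
- robot.close_job(): hands the job in; it is judged then, once.
The state is a dict: "time": time; "joint_positions": joint angles; "joint_vel": joint speeds; "joint_efforts": joint torques, N m; "tcp_pos": TCP position; "tool_rot": TCP orientation; "contact_force": force on the tool from outside, world axes, zero at the start; "wrist_torque": the same for the moment, N m; "gripper_width": finger opening in m; "gripper_force": force on a finger pad.
Only numpy, scipy, OpenCV 4.12 (cv2) and the standard library are available. Lean on these libraries where they do the work, as an engineer would, in place of code of your own. Each camera call takes 0.05 s, during which the arm holds its last target. There are 200 camera calls.

### The job

Take the black hose tail out of the wooden block, start its thread in the collar of the dust gate that is clamped in the vise, and screw it in clockwise, without forcing it, until you feel its flange take up on the orange foam ring; from there give it one eighth of a turn (45 degrees) more, no further, and let go. The thread alone must then hold the ring squeezed, and the bowl, the gouge and the wax tin stay where they are.

Things in the scene. Friction and masses are not known exactly. Their poses are not given: they have to be found in the camera images.
- tail: Black plastic hose tail, upright, 80 mm tall, about 0.14 kg. Origin: underside centre, z up the thread axis. Neck 34 mm across up to z = 28 mm, its lowest 6 mm tapering to 22 mm; then a flange 61 mm across, 5 mm thick; then a hexagon up to z = 55 mm; then a ribbed hose spigot 33 mm across. White ticks on the flange at its +x and -x.
- tail_hex (a point): Centre of the tail's hexagon, 44 mm above its origin: 38 mm across flats, 22 mm high, flats facing the tail's +x and every 60 degrees from there. Grip it here from above, fingertips just over the flange; the spigot rises 36 mm over this point, between the fingers.
- tail_rib (a point): Centre of one of the tail's two thread ribs, 10 mm above the origin, 19.5 mm off the axis at its +x (the other is at -x), under the white ticks. Each is 4.6 mm thick, covers 31 degrees of arc and reaches to 43.6 mm diameter.
- port: Threaded aluminium collar of the dust gate, fixed, axis upright, 68 mm across. Origin: centre of its open rim, 132 mm above the bench, z up. Inside: a right-hand two-start thread, clockwise from above screws in, 20 mm down per full turn; 36.8 mm bore between the ridges; ridges 3.8 mm high, 10 mm apart, so a rib has 1.6 mm of up and down play.
- thread_start (a point): Red tick on the collar's rim at its +x: one of the two ridges starts here, flush with the rim (the other at -x, also ticked), and winds down clockwise; a clockwise turn carries a rib under the start. A tail set down with its ribs on or clockwise of the ticks stands up to 8 mm higher than at the entry and must first turn on, up to half a turn.
- entry (a point): Point on the collar's axis, 16 mm below the rim: where the tail's origin comes to rest when lowered with its ribs 28 degrees anticlockwise (from above) of the red ticks (20 to 60 degrees will do, up to 2 mm higher). From there it sinks with the lead, 0.056 mm per degree of clockwise turn.
- seal: Orange foam ring, 58 mm outside, 49 mm inside, set around the thread; the flange lands on it. Origin: centre of the collar's rim, not the ring's face, which stands 5 to 11.5 mm above the rim, differing from ring to ring: take-up comes 8 to 122 degrees of turn after the ribs pass the red ticks. It pushes back with 6 N at first touch and 3.5 N more per mm.
- seal_feel (a point): Rim centre again. Take-up by feel: the ring first only bears the tail up through the thread's play (up to 30 degrees) if it is let rise. Take-up is when the thread carries the push: a hand that keeps its height is now drawn down, and the moment while turning steps from under 0.04 to 0.1 N m, rising to 0.2 to 0.3 N m and 14 N on the ring 45 degrees later; thread friction holds it.
- vise: Blue bench vise with wooden jaw liners, fixed. Origin: on the bench below the collar. Jaws 150 mm along its x, 85 mm high; it reaches 115 mm to its +y and 175 mm to its -y (screw and bar, low). On it lies the gate's aluminium housing, 116 by 96 mm, top at 102 mm; a steel blade sticks out 115 mm to +x, 115 mm high.
- block: Wooden block, 110 by 110 by 38 mm, fixed, with a bored hole, 51 mm wide, in which the tail stands, its flange on the block's top, so that the tail's origin is 10 mm above the bench. Origin: centre of the underside.
- bowl: Small turned wooden bowl, 110 mm diameter, 50 mm high; bystander. Origin: centre of its underside.
- gouge: Turning gouge with a dark wooden handle, 350 mm long, 28 mm thick, lying on the bench; bystander. Origin: where handle and blade join, on the bench.
- wax: Brass-coloured wax tin, 72 mm diameter, 55 mm high; bystander. Origin: centre of its underside.
Not all that is in view belongs to the job. Of the things like the tail, leave any that is pink, red or turquoise; of the rest the smaller one is meant.

How it is judged:
On the way:
1. the tail's nose is in the collar with its ribs below the start of the thread (horizontal distance between tail and port below 0.004 m and z of tail in the frame of port below -0.0145 m), for 0.2 s.
At the end, for the whole second after the job is handed in: The tail stands upright (within about 3 degrees) and at rest in the collar, within 3 mm of its axis, released, and its thread holds the foam ring squeezed with 11.4 to 16 N, which is an eighth of a turn past take-up to within about 12 degrees (contact force between tail and seal between 11.4 and 16 N and horizontal distance between tail and port below 0.003 m and angle between tail's own z axis and vertical below 0.06 rad and linear speed of tail below 0.01 m/s and angular speed of tail below 0.08 rad/s); the robot touches nothing.
It fails at once if the foam ring is crushed (pressed with more than 22 N, some 85 degrees past take-up) (contact force between tail and seal above 22 N).
It fails at once if the tail is forced against the collar (more than 35 N) (contact force between tail and port above 35 N).
It fails at once if the bowl is moved by more than 20 mm (distance of bowl from where it was at the start of the episode above 0.02 m).
It fails at once if the gouge is moved by more than 20 mm (distance of gouge from where it was at the start of the episode above 0.02 m).
It fails at once if the wax tin is moved by more than 20 mm (distance of wax from where it was at the start of the episode above 0.02 m).
It also fails if it takes over 72 s, if anything falls off the work surface, if the arm or the gripper's body presses on something with over 40 N, if the wrist force passes 120 N, or if a joint passes its speed limit or range.

## Working session

There is one attempt and no reset: what is moved stays moved. The work goes in short steps, Python scripts to look and compute and a tool call to move; the robot and the scene stay as the last step left them, time stands still between calls to the robot, and variables do not carry over. Pictures are saved under pics/ and viewed, at most 10 in all, crops included, and the job is handed in when it is done.

Besides the shell and the picture viewer there is one more tool, called after "Emit:" as a command line: name --pt "numbers of a row" for each row, then --argument value for the rest. apply_moves: Moves the arm, as the interface text tells. Its arguments: {"type":"object","properties":{"rows":{"type":"array"},"grip_force":{"type":"number"}},"required":["rows"]}

```bash
ls; mkdir -p pics; cat > h.py <<'E'
import numpy as np, cv2
from workcell import robot
from scipy.spatial.transform import Rotation as R
def grab(n):
    c=robot.calibration(n); p,d=robot.grab_frame(n); return c,p,d
def save(f,p): cv2.imwrite(f,p[:,:,::-1])
def world(c,uv,z):
    uv=np.atleast_2d(uv).astype(float); z=np.asarray(z,float).reshape(-1)
    K=np.array([[c['fx'],0,c['cx']],[0,c['fy'],c['cy']],[0,0,1]])
    n=cv2.undistortPoints(uv[:,None],K,np.array(c['distortion'])).reshape(-1,2)
    X=np.c_[n*z[:,None],z]
    return (X-np.array(c['t']))@np.array(c['R'])
def cloud(c,d):
    v,u=np.nonzero(d>0); P=world(c,np.c_[u,v],d[v,u]); o=np.full(d.shape+(3,),np.nan); o[v,u]=P; return o
E
python3 - <<'E'
from h import *
s=robot.get_state(); print({k:np.round(v,3) for k,v in s.items()}, robot.grip_depth)
ims=[]
for n in("top","side"):
    c,p,d=grab(n); save(f'pics/{n}0.png',p); np.savez(f'{n}0.npz',p=p,P=cloud(c,d)); print(n,np.round(c['R'],2).tolist(),np.round(c['t'],2))
E
```

```text
pics
{'time': np.float64(0.0), 'joint_positions': array([ 1.295,  0.322, -0.07 ,  1.452,  0.023,  1.371, -0.057]), 'joint_vel': array([ 0.002, -0.   , -0.   ,  0.001,  0.   ,  0.001, -0.002]), 'joint_efforts': array([ 0.0000e+00, -4.9129e+01, -4.0400e-01, -3.1253e+01, -6.4000e-02,
        4.4000e-02,  0.0000e+00]), 'tcp_pos': array([ 0.186, -0.622,  0.221]), 'tool_rot': array([ 0.99 ,  0.144, -0.   , -0.001]), 'contact_force': array([-0.371,  0.845,  0.457]), 'wrist_torque': array([0.042, 0.032, 0.055]), 'gripper_force': np.float64(0.0), 'gripper_width': np.float64(0.087)} 0.0187
top [[0.03, -1.0, -0.0], [-0.98, -0.03, -0.21], [0.21, 0.01, -0.98]] [0.11 0.59 0.89]
side [[-0.73, -0.68, -0.01], [-0.47, 0.52, -0.71], [0.49, -0.51, -0.7]] [0.5  0.26 0.95]
```

View pics/top0.png

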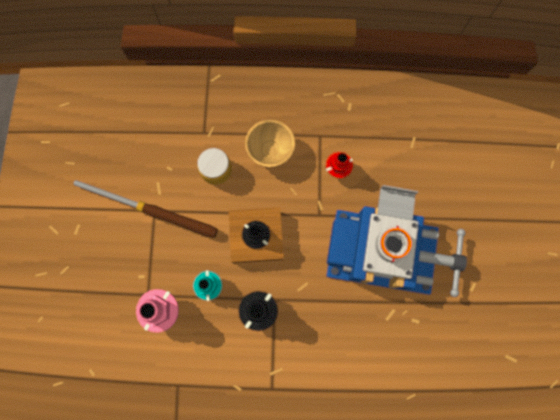

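View pics/side0.png

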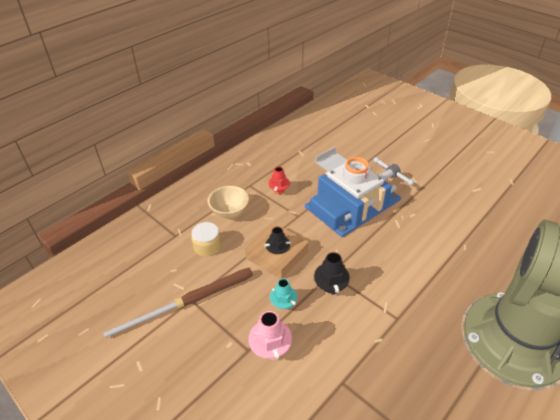

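The top view shows the small black tail in the block at (256,234), the collar with its orange ring at (396,243), the bowl at (270,144), the wax tin at (213,165) and the gouge from (75,183) to (217,233). The larger black tail at (258,310) is a decoy, as are the pink, turquoise and red ones.

```bash
python3 - <<'E'
from h import *
for n in("top","side"):
    f=np.load(f'{n}0.npz'); P=f['P']; p=f['p'].astype(int); z=P[...,2]
    if n=="top": boxes=dict(tail=(228,208,284,262),port=(365,205,425,275),block=(228,208,284,262),big=(235,285,282,332))
    else: boxes=dict(tail=(262,224,295,252),port=(335,150,380,190),block=(240,224,310,275),big=(310,248,355,292))
    for k,(a,b,c,d) in boxes.items():
        Q=P[b:d,a:c].reshape(-1,3); C=p[b:d,a:c].reshape(-1,3)
        ora=(C[:,0]>190)&(C[:,1]>50)&(C[:,1]<140)&(C[:,2]<70)
        zz=Q[:,2]
        if k=='port': 
            m=ora&(zz>.12); x=Q[m]; print(n,k,m.sum(),np.nanmedian(x,0).round(4),x.min(0).round(4),x.max(0).round(4))
        elif k=='block':
            m=(zz>.028)&(zz<.045); x=Q[m]
            r=cv2.minAreaRect((x[:,:2]*1000).astype(np.float32)); print(n,k,r,np.median(zz[m]))
        else:
            for lo,hi in((.036,.046),(.046,.054),(.08,.095)):
                m=(zz>lo)&(zz<hi)&(C.max(1)<90) ; x=Q[m]
                if len(x): print(n,k,lo,m.sum(),((x.min(0)+x.max(0))/2).round(4),(x.max(0)-x.min(0)).round(4))
            m=(C.min(1)>110)&(zz>.03)&(zz<.07); print('ticks',Q[m].round(4)[:14].tolist())
E
python3 - <<'E'
import cv2
a=cv2.imread('pics/top0.png')
l=cv2.resize(a[205:265,226:286],(400,400),interpolation=2);r=cv2.resize(a[213:273,366:426],(400,400),interpolation=2)
cv2.imwrite('pics/crop0.png',cv2.hconcat([l,r]))
E
```

```text
top tail 0.036 236 [0.5379 0.1726 0.0416] [0.0573 0.059  0.0088]
top tail 0.046 39 [0.5371 0.1721 0.0498] [0.057  0.0543 0.0076]
top tail 0.08 169 [0.5369 0.1745 0.0874] [0.0291 0.0288 0.0142]
ticks [[0.5591, 0.1965, 0.0443], [0.5595, 0.1945, 0.0427], [0.5562, 0.1981, 0.0485], [0.5567, 0.1962, 0.0457], [0.5572, 0.1943, 0.0436], [0.5572, 0.1922, 0.0441], [0.5552, 0.1986, 0.0421], [0.5545, 0.1961, 0.0462], [0.5551, 0.1942, 0.0433], [0.5547, 0.1919, 0.0461], [0.555, 0.1899, 0.0448], [0.5528, 0.1962, 0.0438], [0.5525, 0.1939, 0.0461], [0.5529, 0.192, 0.0443]]
top port 189 [ 0.5119 -0.098   0.142 ] [ 0.4827 -0.1253  0.1261] [ 0.5446 -0.0704  0.146 ]
top block ((539.7429809570312, 175.2814483642578), (110.66191101074219, 110.20925903320312), 5.445552349090576) 0.03906019123756656
top big 0.036 402 [0.3808 0.163  0.0429] [0.0754 0.0782 0.0062]
top big 0.046 146 [0.3809 0.1618 0.0478] [0.075  0.0758 0.0037]
top big 0.08 57 [0.3818 0.1626 0.0874] [0.0427 0.0392 0.0146]
ticks [[0.4147, 0.1433, 0.0446], [0.4147, 0.1413, 0.0456], [0.4125, 0.1452, 0.0472], [0.4126, 0.1433, 0.0451], [0.4126, 0.141
[... 888 characters left out ...]
  0.1319]
side block ((536.5307006835938, 202.84841918945312), (113.41509246826172, 170.8675994873047), 5.47568941116333) 0.038262450128309866
side big 0.036 270 [0.3789 0.1661 0.0414] [0.0775 0.0779 0.0092]
side big 0.046 86 [0.3777 0.1658 0.05  ] [0.0746 0.071  0.0079]
side big 0.08 101 [0.3785 0.1671 0.0875] [0.0381 0.0371 0.0149]
ticks [[0.4203, 0.1547, 0.0444], [0.4202, 0.1658, 0.0473], [0.3595, 0.1797, 0.0439], [0.3567, 0.1799, 0.0466], [0.3554, 0.178, 0.046], [0.3547, 0.175, 0.0437], [0.3575, 0.1824, 0.0447], [0.3547, 0.1826, 0.0474], [0.355, 0.1781, 0.0428], [0.3525, 0.178, 0.0449], [0.3556, 0.1847, 0.045], [0.3548, 0.1819, 0.0431], [0.3532, 0.1805, 0.0431], [0.3514, 0.1792, 0.0435]]
```

View pics/crop0.png

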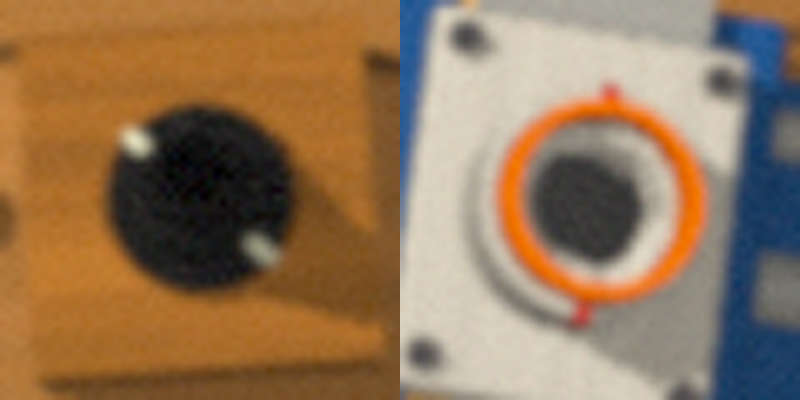

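Tail at about (0.537, 0.174) with its ticks near 50°, and port at (0.512, -0.098) with its ticks near -6°. All three match the given heights and sizes. I'm setting out over the port with the tool raised, turning it early so that one grip covers the whole screwing turn.

Emit:
apply_moves --pt "46 -41 -40 -10 1" --pt "92 -82 -80 -20 1" --pt "139 -123 -80 -30 1" --pt "185 -164 -80 -40 1" --pt "231 -205 -80 -50 1"

```text
time: 0.72
tcp_pos: [0.3403, -0.3732, 0.3025]
tool_rot: [0.834, 0.551, -0.0, 0.0]
contact_force: [0.6, -0.8, 0.8]
gripper_width: 0.0874
gripper_force: 0.0
```

```bash
python3 - <<'E'
from h import *
f=np.load('top0.npz');P=f['P'];p=f['p'].astype(int)
H,W=P.shape[:2]
c=robot.calibration('top')
def cen(mask,a,b,c2,d,zt):
    m=np.zeros((H,W),bool); m[b:d,a:c2]=mask[b:d,a:c2]; v,u=np.nonzero(m)
    # project rays to plane z=zt
    uv=[u.mean(),v.mean()]; A=world(c,[uv],[.5])[0];B=world(c,[uv],[1.])[0]
    return len(u),np.round(uv,1),A+(B-A)*(zt-A[2])/(B[2]-A[2])
wh=p.min(2)>105
t1=cen(wh,240,219,252,232,.043);t2=cen(wh,258,236,271,249,.043)
red=(p[...,0]>140)&(p[...,1]<85)&(p[...,2]<85)&(p[...,0]-p[...,2]>80)&(p[...,1]-p[...,2]<30)
r1=cen(red,450-60,222,465-60,230,.132);r2=cen(red,448-60,255,460-60,264,.132)
for a,b in((t1,t2),(r1,r2)):
    e=a[2]-b[2]; print(a,b,'mid',(a[2]+b[2])/2,'len',np.hypot(*e[:2]),'ang',np.degrees(np.arctan2(e[1],e[0])))
s=robot.get_state();print(s['time'],s['joint_positions'].round(3),s['tcp_pos'].round(4),R.from_quat(s['tool_rot']).as_matrix().round(3).tolist())
E
```

```text
(14, array([245.8, 225.6]), array([0.55591477, 0.19475386, 0.043     ])) (7, array([265., 242.]), array([0.52227293, 0.15307655, 0.043     ])) mid [0.53909385 0.17391521 0.043     ] len 0.05356091629496569 ang 51.08959496184427
(0, array([nan, nan]), array([nan, nan, nan])) (3, array([393., 260.]), array([ 0.48100791, -0.09389103,  0.132     ])) mid [nan nan nan] len nan ang nan
0.725 [ 1.105e+00 -4.000e-03 -3.230e-01  1.665e+00 -1.000e-03  1.480e+00
  3.790e-01] [ 0.3403 -0.3732  0.3025] [[0.392, 0.92, 0.0], [0.92, -0.392, -0.001], [-0.0, 0.0, -1.0]]<stdin>:8: RuntimeWarning: Mean of empty slice.
  ret = ret.dtype.type(ret / rcount)
```

Emit:
apply_moves --pt "60 10 0 -10 1" --pt "120 19 0 -20 1" --pt "180 28 0 -30 1" --pt "240 38 0 -40 1" --pt "300 47 0 -50 1"

```text
time: 1.35
tcp_pos: [0.5023, -0.1167, 0.3022]
tool_rot: [0.523, 0.852, -0.0, 0.0]
contact_force: [0.4, -1.0, -0.3]
gripper_width: 0.087
gripper_force: 0.0
```

```bash
python3 - <<'E'
from h import *
s=robot.get_state()
c,p,d=grab('wrist'); save('pics/w1.png',p); P=cloud(c,d); np.savez('w1.npz',p=p,P=P)
print(s['time'],s['joint_positions'].round(3),s['tcp_pos'].round(4),R.from_quat(s['tool_rot']).as_matrix().round(3).tolist())
print('cam pos',(-np.array(c['R']).T@c['t']).round(3))
q=p.astype(int); m=(q[...,0]>190)&(q[...,1]>50)&(q[...,1]<140)&(q[...,2]<70)&(P[...,2]>.128)
x=P[m]; print(m.sum(),np.median(x,0),np.percentile(x,1,axis=0),np.percentile(x,99,axis=0))
E
```

```text
1.35 [ 0.796  0.034 -0.631  1.633  0.021  1.481  0.634] [ 0.5023 -0.1167  0.3022] [[-0.453, 0.892, -0.0], [0.892, 0.453, -0.001], [-0.0, -0.0, -1.0]]
cam pos [ 0.471 -0.058  0.464]
1 [ 0.53866425 -0.10457192  0.13696811] [ 0.53866425 -0.10457192  0.13696811] [ 0.53866425 -0.10457192  0.13696811]
```

View pics/w1.png

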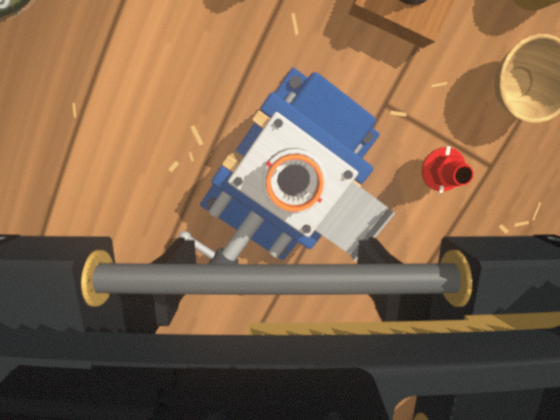

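The wrist view shows the collar at (295,182) inside the orange ring, with red ticks near (268,165) and (321,199). The blade points lower right.

```bash
cat >> h.py <<'E'
def ray(c,uv,zt):
    A=world(c,[uv],[.3])[0];B=world(c,[uv],[.6])[0]; return A+(B-A)*(zt-A[2])/(B[2]-A[2])
E
python3 - <<'E'
from h import *
f=np.load('w1.npz');p=f['p'];P=f['P'];c=robot.calibration('wrist')
h=cv2.cvtColor(p,cv2.COLOR_RGB2HSV).astype(int)
w=np.zeros(h.shape[:2],bool);w[145:220,258:332]=1
o=w&(h[...,0]>=5)&(h[...,0]<=14)&(h[...,1]>150)&(h[...,2]>150)
r=w&((h[...,0]<=3)|(h[...,0]>=174))&(h[...,1]>130)&(h[...,2]>110)
v,u=np.nonzero(o);print(o.sum(),u.min(),u.max(),v.min(),v.max(),'ring z',np.percentile(P[o][:,2],[10,50,90]))
hull=cv2.convexHull(np.c_[u,v].astype(np.int32)); e=cv2.fitEllipse(hull); print('ell',e,ray(c,e[0],.141))
n,l,st,ce=cv2.connectedComponentsWithStats(r.astype(np.uint8))
for i in range(1,n): print(st[i,4],ce[i].round(1),ray(c,ce[i],.132).round(4),np.median(P[l==i],0).round(4))
# rim/housing check
m=w&(h[...,1]<60)&(h[...,2]>150);print('z hist',np.percentile(P[m][:,2],[5,25,50,75,95]).round(4))
E
```

```text
629 267 322 155 210 ring z [nan nan nan]
ell ((294.22320556640625, 182.40115356445312), (55.7285270690918, 55.845359802246094), 135.99195861816406) [ 0.51687222 -0.08861219  0.141     ]
12 [268.3 163.7] [ 0.4855 -0.0851  0.132 ] [nan nan nan]
4 [319.5 200. ] [ 0.5505 -0.0936  0.132 ] [ 0.5465 -0.1055  0.1321]
z hist [nan nan nan nan nan]
```

The arm was still settling during that frame, so I'll take it again at rest.

```bash
cat > port.py <<'E'
from h import *
for k in range(3):
    c,p,d=grab('wrist')
s=robot.get_state();print(s['time'],s['tcp_pos'].round(4),abs(s['joint_vel']).max().round(4),R.from_quat(s['tool_rot']).as_matrix()[:,1].round(4))
P=cloud(c,d)
h=cv2.cvtColor(p,cv2.COLOR_RGB2HSV).astype(int)
o=(h[...,0]>=5)&(h[...,0]<=14)&(h[...,1]>165)&(h[...,2]>165)
# pick component nearest expected
o=cv2.morphologyEx(o.astype(np.uint8),cv2.MORPH_CLOSE,np.ones((3,3)))
n,l,st,ce=cv2.connectedComponentsWithStats(o)
i=min((i for i in range(1,n) if st[i,4]>150),key=lambda i:np.hypot(*(ray(c,ce[i],.141)-[.514,-.095,.141])[:2]))
v,u=np.nonzero(l==i); e=cv2.fitEllipse(cv2.convexHull(np.c_[u,v].astype(np.int32)))
zr=P[l==i][:,2]; zt=np.nanmedian(zr) if np.isfinite(zr).any() else .141
print('ring',st[i],zt,np.isfinite(zr).sum(),e,ray(c,e[0],zt).round(4))
r=((h[...,0]<=3)|(h[...,0]>=174))&(h[...,1]>130)&(h[...,2]>110)
n,l,st,ce=cv2.connectedComponentsWithStats(r.astype(np.uint8))
T=[]
for j in range(1,n):
    if np.hypot(*(ce[j]-e[0]))<e[1][0]*.8 and st[j,4]>2: T.append(ray(c,ce[j],.132)); print(st[j,4],ce[j].round(1),T[-1].round(4),np.nanmedian(P[l==j],0).round(4))
T.sort(key=lambda t:t[0])
D=T[-1]-T[0];print('mid',((T[0]+T[-1])/2).round(4),'len',np.hypot(*D[:2]),'ang',np.degrees(np.arctan2(D[1],D[0])))
E
python3 port.py
```

```text
1.55 [ 0.5018 -0.1172  0.302 ] 0.0501 [ 8.930e-01  4.501e-01 -8.000e-04]
ring [266 158  54  55 376] 0.14118459279244402 374 ((292.2697448730469, 184.86363220214844), (54.05818557739258, 54.76893997192383), 119.7508316040039) [ 0.5128 -0.1001  0.1412]
15 [266.8 165.8] [ 0.4817 -0.0957  0.132 ] [ 0.4816 -0.0959  0.1317]
4 [317.5 202. ] [ 0.546  -0.1054  0.132 ] [ 0.546  -0.1054  0.132 ]
mid [ 0.5138 -0.1006  0.132 ] len 0.0650082029679712 ang -8.553860712807907
```

Port at (0.513, -0.100), tick angle about -8.5°, ring face about 9 mm above the rim. Next I go above the tail.

Emit:
apply_moves --pt "48 37 0 -10 1" --pt "97 75 0 -20 1" --pt "145 112 0 -30 1" --pt "193 150 0 -40 1" --pt "241 188 0 -50 1"

```text
time: 2.17
tcp_pos: [0.5628, 0.18, 0.3021]
tool_rot: [0.117, 0.993, -0.001, 0.0]
contact_force: [1.5, 0.7, -0.6]
gripper_width: 0.087
gripper_force: 0.0
```

Emit:
apply_moves --pt "0 0 0 -10 1" --pt "0 0 10 -20 1" --pt "0 0 20 -30 1" --pt "0 0 20 -34 1" --pt "0 0 20 -34 1"

```text
time: 2.8
tcp_pos: [0.5623, 0.1788, 0.2817]
tool_rot: [-0.177, 0.984, -0.001, -0.001]
contact_force: [-0.4, 0.7, 0.3]
gripper_width: 0.0869
gripper_force: 0.0
```

```bash
python3 - <<'E'
from h import *
for k in range(3): c,p,d=grab('wrist')
s=robot.get_state(); P=cloud(c,d); save('pics/w2.png',p); np.savez('w2.npz',p=p,P=P,R=c['R'],t=c['t'])
M=R.from_quat(s['tool_rot']).as_matrix()
print(s['time'],s['joint_positions'].round(3),s['tcp_pos'].round(4),np.degrees(np.arctan2(M[1,1],M[0,1])))
near=(np.hypot(P[...,0]-.538,P[...,1]-.174)<.045)
C=p.astype(int)
for lo,hi in((.039,.047),(.06,.068),(.082,.094)):
    m=near&(P[...,2]>lo)&(P[...,2]<hi)&(C.max(2)<100); x=P[m]
    if len(x): print(lo,m.sum(),((x.min(0)+x.max(0))/2).round(4),(x.max(0)-x.min(0)).round(4),cv2.minEnclosingCircle((x[:,:2]*1000).astype(np.float32)))
m=near&(C.min(2)>110)&(P[...,2]>.035)&(P[...,2]<.05)
n,l,st,ce=cv2.connectedComponentsWithStats(m.astype(np.uint8))
T=[]
for j in range(1,n):
    if st[j,4]>4: T.append(ray(c,ce[j],.043)); print(st[j,4],ce[j].round(1),T[-1].round(4),np.nanmedian(P[l==j],0).round(4))
if len(T)>1:
    D=T[0]-T[1];print('mid',(T[0]+T[1])/2,np.hypot(*D[:2]),np.degrees(np.arctan2(D[1],D[0])))
E
```

```text
2.95 [ 0.463  0.31  -1.014  1.486  0.264  1.491  1.377] [0.5622 0.1801 0.2823] 110.43001211515117
0.039 723 [0.5377 0.1705 0.0434] [0.0573 0.0581 0.0066] ((537.75537109375, 170.5316162109375), 29.14234733581543)
0.06 272 [0.5382 0.1716 0.0647] [0.0402 0.0416 0.0061] ((538.4649658203125, 171.61923217773438), 21.381202697753906)
0.082 523 [0.5382 0.1713 0.0874] [0.0279 0.0279 0.0086] ((538.3893432617188, 171.3863067626953), 14.236882209777832)
42 [267.4 142.4] [0.5215 0.1509 0.043 ] [0.5215 0.1509 0.0428]
44 [289.3 180.3] [0.5555 0.1924 0.043 ] [0.5557 0.1923 0.0429]
mid [0.53849508 0.17163829 0.043     ] 0.05370481323713267 -129.38541995592277
```

View pics/w2.png

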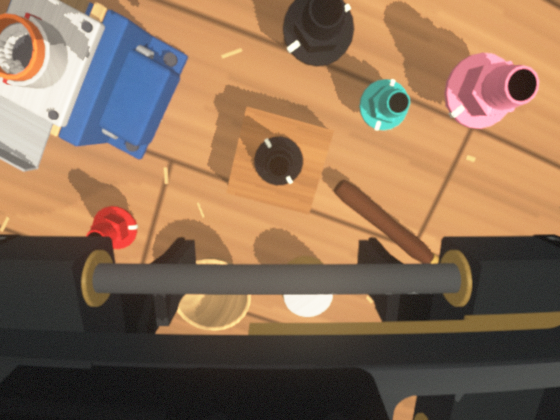

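The wrist view shows the tail at (278,161), ticks at (267,142) and (289,180): position (0.538, 0.172), yaw 50.6°. The fingers are already across a flat pair. I'm going down to grip.

Emit:
apply_moves --pt "25.5 1 0 0 1" --pt "25.5 1 60 0 1" --pt "25.5 1 120 0 1" --pt "25.5 1 180 0 1" --pt "25.5 1 220 0 1"

```text
time: 3.58
tcp_pos: [0.5366, 0.172, 0.0597]
tool_rot: [-0.178, 0.984, -0.0, -0.001]
contact_force: [0.8, 0.1, 0.8]
gripper_width: 0.0868
gripper_force: 0.0
```

Emit:
apply_moves --pt "0 0 8 0 1" --pt "0 0 16 0 1" --pt "0 0 16 0 1" --pt "0 0 16 0 0.4" --pt "0 0 16 0 0.2" --grip_force 25

```text
time: 4.2
tcp_pos: [0.5383, 0.1733, 0.0474]
tool_rot: [-0.179, 0.984, -0.0, 0.001]
contact_force: [1.2, -0.1, 0.1]
gripper_width: 0.0744
gripper_force: 0.0
```

Emit:
apply_moves --pt "0 0 0 0 0.2" --pt "0 0 0 0 0.2" --pt "0 0 0 0 0.2"

```text
time: 4.58
tcp_pos: [0.5376, 0.1732, 0.0464]
tool_rot: [-0.179, 0.984, -0.0, -0.0]
contact_force: [-0.6, -0.3, -0.6]
gripper_width: 0.045
gripper_force: 0.0
```

Emit:
apply_moves --pt "0 0 0 0 0.2" --pt "0 0 0 0 0.2" --pt "0 0 0 0 0.2" --pt "0 0 0 0 0.2" --pt "0 0 0 0 0.2" --grip_force 40

```text
time: 5.2
tcp_pos: [0.5376, 0.1732, 0.0463]
tool_rot: [-0.179, 0.984, -0.0, -0.0]
contact_force: [0.4, -0.0, -0.5]
gripper_width: 0.0376
gripper_force: 40.0
```

```bash
cat > st.py <<'E'
from h import *
s=robot.get_state();M=R.from_quat(s['tool_rot']).as_matrix()
print(s['time'],'j',s['joint_positions'].round(3),'tcp',s['tcp_pos'].round(4),'yaw_y',np.degrees(np.arctan2(M[1,1],M[0,1])).round(2),'F',s['contact_force'].round(2),'M',s['wrist_torque'].round(3),'w',s['gripper_width'].round(4),s['gripper_force'].round(1))
E
python3 st.py
```

```text
Traceback (most recent call last):
  File "st.py", line 3, in <module>
    print(s['time'],'j',s['joint_positions'].round(3),'tcp',s['tcp_pos'].round(4),'yaw_y',np.degrees(np.arctan2(M[1,1],M[0,1])).round(2),'F',s['contact_force'].round(2),'M',s['wrist_torque'].round(3),'w',s['gripper_width'].round(4),s['gripper_force'].round(1))
                                                                                                                                                                                                            ^^^^^^^^^^^^^^^^^^^^^^^^
AttributeError: 'float' object has no attribute 'round'
```

Gripped at 37.6 mm across flats. I'm lifting it and moving over the port.

Emit:
apply_moves --pt "0 0 -40 0 0.2" --pt "0 0 -90 0 0.2" --pt "0 0 -140 0 0.2" --pt "0 0 -190 0 0.2" --pt "0 0 -210 0 0.2"

```text
time: 5.82
tcp_pos: [0.5385, 0.1739, 0.2591]
tool_rot: [-0.179, 0.984, -0.0, 0.002]
contact_force: [0.8, -0.6, -2.5]
gripper_width: 0.0375
gripper_force: 40.0
```

```bash
sed -i "s/s\['gripper_width'\].round(4),s\['gripper_force'\].round(1)/round(float(s['gripper_width']),4),s['gripper_force']/" st.py; python3 st.py
```

```text
5.825 j [ 0.529  0.253 -1.039  1.586  0.221  1.426  1.403] tcp [0.5385 0.1739 0.2591] yaw_y 110.61 F [ 0.85 -0.63 -2.51] M [ 0.1   -0.113 -0.022] w 0.0375 39.99912679195404
```

Emit:
apply_moves --pt "24 -50 0 6 0.2" --pt "48 -99 0 12 0.2" --pt "72 -149 0 18 0.2" --pt "96 -198 0 23 0.2" --pt "120 -247 0 28.6 0.2"

```text
time: 6.45
tcp_pos: [0.5111, -0.102, 0.2551]
tool_rot: [0.071, 0.997, -0.0, -0.001]
contact_force: [1.6, -0.5, -1.7]
gripper_width: 0.0379
gripper_force: 40.0
```

Emit:
apply_moves --pt "0 0 0 0 0.2" --pt "0 0 0 0 0.2"

```text
time: 6.7
tcp_pos: [0.5117, -0.0997, 0.2553]
tool_rot: [0.07, 0.998, 0.001, -0.001]
contact_force: [0.9, 1.0, -0.9]
gripper_width: 0.0376
gripper_force: 40.0
```

```bash
python3 st.py; python3 - <<'E'
from h import *
a=[]
for n in('wrist','side','top'):
    c,p,d=grab(n); np.savez(n+'3.npz',p=p,P=cloud(c,d),R=c['R'],t=c['t']); a.append(p)
s=cv2.resize(a[1][80:230,290:440],(400,400),interpolation=2); w=cv2.resize(a[0],(400,300))
t=cv2.resize(a[2][200:290,350:440],(400,300),interpolation=2)
save('pics/m3.png',np.hstack([np.vstack([w,t])[:600],np.vstack([s,np.zeros((200,400,3),np.uint8)])]))
E
```

```text
6.7 j [ 0.939  0.085 -0.834  1.692  0.063  1.394  1.527] tcp [ 0.5117 -0.0997  0.2553] yaw_y 82.01 F [ 0.94  0.97 -0.86] M [ 0.124 -0.13   0.002] w 0.0376 39.99927341938019
```

View pics/m3.png

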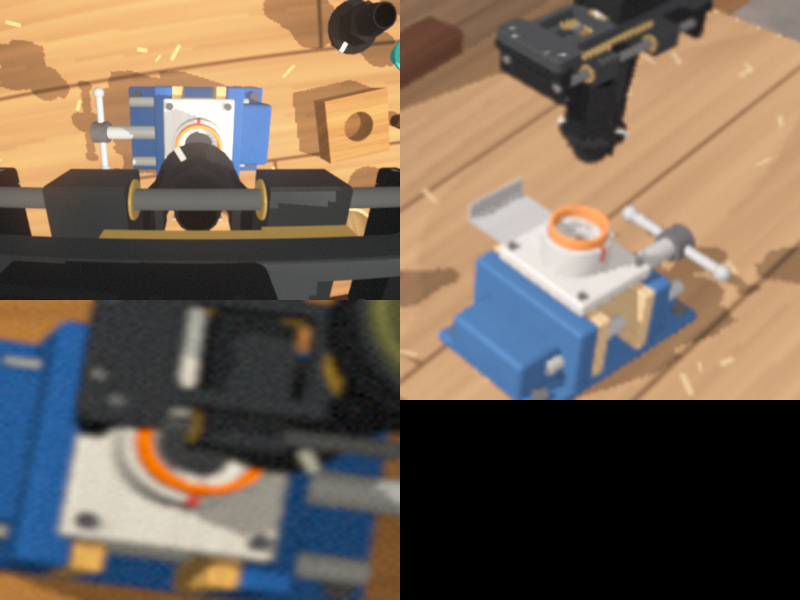

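The wrist view shows the tail held over the collar. One white tick on the flange is visible at about (181,153) in that panel, and the front of the ring and one red tick at (199,122). The side view confirms the tail hangs upright. I'll measure the offset between flange and ring.

```bash
python3 - <<'E'
from h import *
from scipy.optimize import least_squares
tcp=robot.get_state()['tcp_pos']
def fit(x,r,loss='soft_l1'):
    return least_squares(lambda q:np.hypot(x[:,0]-q[0],x[:,1]-q[1])-r,tcp[:2],loss=loss,f_scale=.001)
for n in('wrist','side'):
    f=np.load(n+'3.npz');P=f['P'];p=f['p'];h=cv2.cvtColor(p,cv2.COLOR_RGB2HSV).astype(int)
    near=np.hypot(P[...,0]-.513,P[...,1]+.1)<.05
    o=near&(h[...,0]>=4)&(h[...,0]<=15)&(h[...,1]>165)&(h[...,2]>130)&(P[...,2]>.133)&(P[...,2]<.15)
    x=P[o]; zt=np.percentile(x[:,2],[10,50,90]); x=x[x[:,2]>zt[1]-.003]; q=fit(x,.02675); print(n,'ring',len(x),zt.round(4),q.x.round(4),np.abs(q.fun).mean())
    dz=P[...,2]-tcp[2]
    m=near&(dz>-.011)&(dz<.003)&(h[...,2]<110)
    x=P[m]; 
    if len(x)>20:
        cam=-f['R'].T@f['t']; 
        # outer edge: farthest per angular bin around tcp
        a=np.arctan2(x[:,1]-tcp[1],x[:,0]-tcp[0]); r=np.hypot(x[:,1]-tcp[1],x[:,0]-tcp[0])
        k=(a//.15).astype(int); e=np.array([x[k==i][np.argmax(r[k==i])] for i in set(k) if (k==i).sum()>2 and r[k==i].max()>.025])
        q=fit(e,.0305); print('flange',len(x),len(e),q.x.round(4),(q.fun*1e3).round(1),'z',np.percentile(x[:,2],[10,50,90]).round(4))
    t=near&(h[...,1]<70)&(h[...,2]>140)&(dz>-.02)&(dz<.01); 
    if t.sum(): print('tick',t.sum(),np.median(P[t],0).round(4))
    rd=near&((h[...,0]<=3)|(h[...,0]>=174))&(h[...,1]>130)&(h[...,2]>110)
    if rd.sum(): print('red',rd.sum(),np.median(P[rd],0).round(4))
E
```

```text
Traceback (most recent call last):
IndexError: index -1 is out of bounds for axis 0 with size 0
```

```bash
cat > rel.py <<'E'
from h import *
from scipy.optimize import least_squares
tcp=robot.get_state()['tcp_pos']
def fit(x,r): return least_squares(lambda q:np.hypot(x[:,0]-q[0],x[:,1]-q[1])-r,tcp[:2],loss='soft_l1',f_scale=.001)
for n in('wrist','side'):
    c,p,d=grab(n);P=cloud(c,d);h=cv2.cvtColor(p,cv2.COLOR_RGB2HSV).astype(int)
    near=np.hypot(P[...,0]-.513,P[...,1]+.1)<.05
    print(n,'valid',(d>0).mean(),near.sum())
    o=near&(h[...,0]>=4)&(h[...,0]<=15)&(h[...,1]>150)&(h[...,2]>130)&(P[...,2]>.133)&(P[...,2]<.15)
    if o.sum()>20:
        x=P[o]; zt=np.percentile(x[:,2],[10,50,90]); x=x[x[:,2]>zt[1]-.003]; q=fit(x,.02675); print('ring',len(x),zt.round(4),q.x.round(4),np.abs(q.fun).mean())
    dz=P[...,2]-tcp[2]
    x=P[near&(dz>-.011)&(dz<.003)&(h[...,2]<110)]
    if len(x)>20:
        a=np.arctan2(x[:,1]-tcp[1],x[:,0]-tcp[0]); r=np.hypot(x[:,1]-tcp[1],x[:,0]-tcp[0])
        k=(a//.15).astype(int); e=np.array([x[k==i][np.argmax(r[k==i])] for i in set(k) if (k==i).sum()>2 and r[k==i].max()>.025])
        q=fit(e,.0305); print('flange',len(x),len(e),q.x.round(4),(q.fun*1e3).round(1),'z',np.percentile(x[:,2],[10,50,90]).round(4))
    t=near&(h[...,1]<70)&(h[...,2]>140)&(dz>-.02)&(dz<.01)
    if t.sum(): print('tick',t.sum(),np.median(P[t],0).round(4))
    rd=near&((h[...,0]<=3)|(h[...,0]>=174))&(h[...,1]>130)&(h[...,2]>110)
    if rd.sum(): print('red',rd.sum(),np.median(P[rd],0).round(4))
E
python3 rel.py; python3 st.py
```

```text
wrist valid 0.9812202380952381 70379
ring 28 [0.1353 0.1377 0.1407] [ 0.5121 -0.1018] 0.00023975067793614684
flange 2164 17 [ 0.5128 -0.1008] [-0.3  0.5  0.5 -0.2 -0.3 -0.2 -0.3  0.3  0.2  0.5  0.3 -0.2 -0.8 -0.5
 -0.2 -0.3 -0.5] z [0.2511 0.252  0.2554]
tick 275 [ 0.4888 -0.1097  0.2521]
red 14 [ 0.4803 -0.0959  0.1311]
side valid 0.9957482993197279 5356
ring 59 [0.135  0.1376 0.1407] [ 0.5137 -0.0946] 0.0012493354093720693
flange 142 19 [ 0.5127 -0.0966] [-0.9 -1.1 -0.5 -1.  -0.1 -0.5  1.   0.1 -0.   0.9  0.9  0.4  1.2 -1.8
 -0.6 -2.4 -2.5 -2.3  1. ] z [0.2498 0.2521 0.2573]
tick 12 [ 0.4893 -0.106   0.2524]
6.95 j [ 0.937  0.084 -0.835  1.691  0.063  1.395  1.527] tcp [ 0.5124 -0.0988  0.2563] yaw_y 82.15 F [ 1.06  0.89 -1.21] M [ 0.075 -0.129  0.017] w 0.0375 39.99904274940491
```

The flange, ring and red tick agree with the tool position to within about 1 mm. I'm descending in stages and watching the force.

Emit:
apply_moves --pt "-0.8 0 30 0 0.2" --pt "-0.8 0 60 0 0.2" --pt "-0.8 0 80 0 0.2" --pt "-0.8 0 88 0 0.2" --pt "-0.8 0 88 0 0.2"

```text
time: 7.58
tcp_pos: [0.5131, -0.0999, 0.1684]
tool_rot: [0.069, 0.998, 0.0, -0.0]
contact_force: [0.1, 0.2, -1.4]
gripper_width: 0.038
gripper_force: 40.0
```

```bash
python3 st.py
```

```text
7.575 j [ 0.915  0.155 -0.833  1.813  0.122  1.226  1.478] tcp [ 0.5131 -0.0999  0.1684] yaw_y 82.05 F [ 0.15  0.22 -1.4 ] M [ 0.051 -0.11   0.014] w 0.038 39.99898552894592
```

Emit:
apply_moves --pt "0 0 2 0 0.2" --pt "0 0 4 0 0.2" --pt "0 0 6 0 0.2" --pt "0 0 6 0 0.2"

```text
time: 8.07
tcp_pos: [0.513, -0.1004, 0.1623]
tool_rot: [0.07, 0.998, -0.0, -0.0]
contact_force: [-1.0, 0.2, -1.0]
gripper_width: 0.0378
gripper_force: 40.0
```

Emit:
apply_moves --pt "0 0 1 0 0.2" --pt "0 0 2 0 0.2" --pt "0 0 3 0 0.2" --pt "0 0 3 0 0.2"

```text
time: 8.57
tcp_pos: [0.513, -0.1003, 0.1593]
tool_rot: [0.07, 0.998, -0.0, -0.0]
contact_force: [-0.3, 0.2, -1.5]
gripper_width: 0.0378
gripper_force: 40.0
```

```bash
python3 st.py
```

```text
8.575 j [ 0.912  0.164 -0.832  1.824  0.13   1.209  1.472] tcp [ 0.513  -0.1003  0.1593] yaw_y 82.01 F [-0.29  0.21 -1.5 ] M [ 0.068 -0.21   0.053] w 0.0378 39.99903380870819
```

Emit:
apply_moves --pt "0 0 1 0 0.2" --pt "0 0 2 0 0.2" --pt "0 0 3 0 0.2" --pt "0 0 3 0 0.2"

```text
time: 9.07
tcp_pos: [0.513, -0.1001, 0.1563]
tool_rot: [0.07, 0.998, 0.0, -0.0]
contact_force: [-0.2, 0.3, -1.6]
gripper_width: 0.0376
gripper_force: 40.0
```

Emit:
apply_moves --pt "0 0 1 0 0.2" --pt "0 0 2 0 0.2" --pt "0 0 2 0 0.2"

```text
time: 9.45
tcp_pos: [0.5131, -0.1001, 0.1543]
tool_rot: [0.07, 0.998, 0.0, 0.0]
contact_force: [0.9, 1.0, -1.2]
gripper_width: 0.0376
gripper_force: 40.0
```

```bash
python3 st.py
```

```text
9.45 j [ 0.91   0.17  -0.832  1.83   0.134  1.199  1.468] tcp [ 0.5131 -0.1001  0.1543] yaw_y 82.01 F [ 0.91  1.   -1.2 ] M [ 0.386 -0.171  0.048] w 0.0376 39.99905169010162
```

Emit:
apply_moves --pt "0 0 0.5 0 0.2" --pt "0 0 1 0 0.2" --pt "0 0 1 0 0.2"

```text
time: 9.82
tcp_pos: [0.5131, -0.1001, 0.1534]
tool_rot: [0.07, 0.998, 0.0, 0.0]
contact_force: [-0.0, 2.3, -0.7]
gripper_width: 0.0376
gripper_force: 40.0
```

Emit:
apply_moves --pt "0 0 0.5 0 0.2" --pt "0 0 1 0 0.2" --pt "0 0 1 0 0.2"

```text
time: 10.2
tcp_pos: [0.5132, -0.1001, 0.1525]
tool_rot: [0.07, 0.998, 0.0, 0.0]
contact_force: [0.3, 2.5, -0.1]
gripper_width: 0.0378
gripper_force: 40.0
```

```bash
python3 st.py
```

```text
10.2 j [ 0.909  0.172 -0.831  1.833  0.136  1.196  1.466] tcp [ 0.5132 -0.1001  0.1525] yaw_y 82.02 F [ 0.31  2.47 -0.08] M [ 0.653 -0.202  0.053] w 0.0378 39.99943256378174
```

The nose is in at entry depth with only small lateral contact. I'm easing 0.6 mm sideways, then turning clockwise along the lead.

Emit:
apply_moves --pt "0 0.6 0 0 0.2" --pt "0 0.6 0.2 6 0.2" --pt "0 0.6 0.4 12 0.2" --pt "0 0.6 0.7 18 0.2" --pt "0 0.6 0.7 18 0.2"

```text
time: 10.82
tcp_pos: [0.5131, -0.1, 0.1516]
tool_rot: [0.224, 0.974, -0.0, 0.0]
contact_force: [0.2, 1.5, -0.6]
gripper_width: 0.0376
gripper_force: 40.0
```

```bash
python3 st.py
```

```text
10.825 j [ 0.879  0.167 -0.798  1.834  0.129  1.193  1.158] tcp [ 0.5131 -0.1     0.1516] yaw_y 64.06 F [ 0.21  1.45 -0.63] M [ 0.388 -0.314 -0.009] w 0.0376 39.999715089797974
```

Emit:
apply_moves --pt "0.2 0.4 0.4 8 0.2" --pt "0.2 0.4 0.8 16 0.2" --pt "0.2 0.4 1.3 24 0.2" --pt "0.2 0.4 1.3 24 0.2"

```text
time: 11.32
tcp_pos: [0.5132, -0.0998, 0.1506]
tool_rot: [0.421, 0.907, -0.0, 0.0]
contact_force: [0.0, 0.5, 0.4]
gripper_width: 0.0377
gripper_force: 40.0
```

```bash
python3 st.py
```

```text
11.325 j [ 0.84   0.161 -0.756  1.837  0.12   1.19   0.748] tcp [ 0.5132 -0.0998  0.1506] yaw_y 40.17 F [0.01 0.53 0.4 ] M [ 0.155 -0.209 -0.039] w 0.0377 40.000823736190796
```

Emit:
apply_moves --pt "0 0 0.3 6 0.2" --pt "0 0 0.6 12 0.2" --pt "0 0 0.6 12 0.2"

```text
time: 11.7
tcp_pos: [0.5136, -0.0998, 0.1505]
tool_rot: [0.513, 0.858, -0.0, 0.001]
contact_force: [0.1, -0.1, 3.5]
gripper_width: 0.0375
gripper_force: 40.0
```

```bash
python3 st.py
```

```text
11.7 j [ 0.823  0.158 -0.736  1.837  0.115  1.188  0.543] tcp [ 0.5136 -0.0998  0.1505] yaw_y 28.22 F [ 0.14 -0.15  3.55] M [ 0.045 -0.042 -0.06 ] w 0.0375 40.003371834754944
```

Emit:
apply_moves --pt "0 0 -0.4 0 0.2" --pt "0 0 -0.4 0 0.2"

```text
time: 11.95
tcp_pos: [0.5135, -0.0998, 0.1505]
tool_rot: [0.514, 0.858, -0.0, 0.001]
contact_force: [0.0, -0.5, 2.9]
gripper_width: 0.0381
gripper_force: 40.0
```

```bash
python3 st.py
```

```text
11.95 j [ 0.823  0.158 -0.736  1.837  0.115  1.188  0.541] tcp [ 0.5135 -0.0998  0.1505] yaw_y 28.1 F [ 0.   -0.54  2.9 ] M [-0.134 -0.305  0.066] w 0.0381 39.9999725818634
```

Emit:
apply_moves --pt "0 0 -0.4 0 0.2" --pt "0 0 -0.4 0 0.2"

```text
time: 12.2
tcp_pos: [0.5132, -0.0996, 0.1505]
tool_rot: [0.515, 0.857, -0.0, 0.0]
contact_force: [1.6, -0.8, 2.5]
gripper_width: 0.0376
gripper_force: 40.0
```

```bash
python3 st.py
```

```text
12.2 j [ 0.823  0.158 -0.736  1.837  0.114  1.189  0.54 ] tcp [ 0.5132 -0.0996  0.1505] yaw_y 28.02 F [ 1.61 -0.83  2.49] M [-0.257 -0.433 -0.072] w 0.0376 39.99956488609314
```

The upward push came on at TCP z = 0.1505, so the flange has touched the foam. Next I lift gently to find the top of the thread play.

Emit:
apply_moves --pt "0 0 -0.5 0 0.2" --pt "0 0 -0.5 0 0.2"

```text
time: 12.45
tcp_pos: [0.5125, -0.0991, 0.1506]
tool_rot: [0.515, 0.857, -0.0, -0.001]
contact_force: [-0.1, 0.2, -1.2]
gripper_width: 0.0378
gripper_force: 40.0
```

Emit:
apply_moves --pt "0 0 -0.5 0 0.2" --pt "0 0 -0.5 0 0.2"

```text
time: 12.7
tcp_pos: [0.5125, -0.099, 0.151]
tool_rot: [0.515, 0.857, -0.0, -0.001]
contact_force: [0.4, 0.6, -2.7]
gripper_width: 0.0376
gripper_force: 40.0
```

Emit:
apply_moves --pt "0 0 -0.5 0 0.2" --pt "0 0 -0.5 0 0.2"

```text
time: 12.95
tcp_pos: [0.5125, -0.0991, 0.1512]
tool_rot: [0.515, 0.857, -0.0, -0.001]
contact_force: [0.6, 0.6, -8.5]
gripper_width: 0.0378
gripper_force: 40.0
```

```bash
python3 st.py
```

```text
12.95 j [ 0.823  0.157 -0.736  1.837  0.112  1.192  0.54 ] tcp [ 0.5125 -0.0991  0.1512] yaw_y 28.01 F [ 0.62  0.63 -8.51] M [ 0.028 -0.301 -0.005] w 0.0378 39.99728500843048
```

The thread catches at about 0.1511 against a foam face at 0.1505, so take-up should come about 11° further on, near tool yaw 17°. I'll turn and watch the moment.

Emit:
apply_moves --pt "0 0 0.9 0 0.2" --pt "0 0 0.9 4 0.2" --pt "0 0 0.9 8 0.2" --pt "0 0 0.9 8 0.2"

```text
time: 13.45
tcp_pos: [0.5127, -0.0989, 0.1507]
tool_rot: [0.573, 0.819, -0.0, -0.001]
contact_force: [0.9, 0.9, -7.9]
gripper_width: 0.0376
gripper_force: 40.0
```

```bash
python3 st.py
```

```text
13.45 j [ 0.811  0.156 -0.723  1.838  0.11   1.19   0.403] tcp [ 0.5127 -0.0989  0.1507] yaw_y 20.06 F [ 0.88  0.85 -7.92] M [ 0.319 -0.221 -0.048] w 0.0376 39.99776601791382
```

Emit:
apply_moves --pt "0 0 0 3 0.2" --pt "0 0 0 6 0.2" --pt "0 0 0 6 0.2"

```text
time: 13.82
tcp_pos: [0.5129, -0.0987, 0.1506]
tool_rot: [0.615, 0.789, 0.0, -0.001]
contact_force: [1.6, 2.9, -10.8]
gripper_width: 0.0375
gripper_force: 40.0
```

```bash
python3 st.py
```

```text
13.825 j [ 0.802  0.154 -0.714  1.838  0.108  1.189  0.301] tcp [ 0.5129 -0.0987  0.1506] yaw_y 14.11 F [  1.56   2.9  -10.77] M [ 0.39  -0.445 -0.065] w 0.0375 39.99883711338043
```

Emit:
apply_moves --pt "0 0 0 3 0.2" --pt "0 0 0 6 0.2" --pt "0 0 0 6 0.2"

```text
time: 14.2
tcp_pos: [0.5127, -0.0987, 0.1503]
tool_rot: [0.655, 0.755, 0.0, -0.001]
contact_force: [2.1, 1.8, -13.5]
gripper_width: 0.0373
gripper_force: 40.0
```

```bash
python3 st.py
```

```text
14.2 j [ 0.794  0.153 -0.704  1.839  0.106  1.189  0.198] tcp [ 0.5127 -0.0987  0.1503] yaw_y 8.12 F [  2.11   1.76 -13.45] M [ 0.51  -0.552 -0.049] w 0.0373 39.99821126461029
```

The hand is being drawn down by about 12 N, so the thread has taken up the load. I'll relieve the pull before continuing.

Emit:
apply_moves --pt "0 0 0.7 0 0.2" --pt "0 0 1.4 0 0.2" --pt "0 0 1.4 0 0.2"

```text
time: 14.58
tcp_pos: [0.5127, -0.0988, 0.1501]
tool_rot: [0.656, 0.755, -0.0, -0.001]
contact_force: [-3.3, 4.6, -4.9]
gripper_width: 0.0375
gripper_force: 40.0
```

```bash
python3 st.py
```

```text
14.575 j [ 0.794  0.153 -0.704  1.839  0.107  1.189  0.195] tcp [ 0.5127 -0.0988  0.1501] yaw_y 8.05 F [-3.34  4.55 -4.86] M [0.977 0.583 0.001] w 0.0375 39.99811291694641
```

Emit:
apply_moves --pt "0 0 0.5 0 0.2" --pt "0 0 0.5 0 0.2"

```text
time: 14.82
tcp_pos: [0.5128, -0.0988, 0.1501]
tool_rot: [0.656, 0.755, -0.0, -0.0]
contact_force: [-3.8, 3.8, -2.5]
gripper_width: 0.0378
gripper_force: 40.0
```

```bash
python3 st.py
```

```text
14.825 j [ 0.793  0.154 -0.704  1.839  0.107  1.188  0.195] tcp [ 0.5128 -0.0988  0.1501] yaw_y 8.04 F [-3.77  3.85 -2.55] M [ 1.019  0.886 -0.024] w 0.0378 39.99890685081482
```

Emit:
apply_moves --pt "0.6 -0.5 0.2 0 0.2" --pt "0.6 -0.5 0.5 6 0.2" --pt "0.6 -0.5 0.8 12 0.2" --pt "0.6 -0.5 1.1 16 0.2" --pt "0.6 -0.5 1.1 16 0.2"

```text
time: 15.45
tcp_pos: [0.5141, -0.0995, 0.1493]
tool_rot: [0.755, 0.656, 0.001, 0.002]
contact_force: [1.8, 1.4, -3.2]
gripper_width: 0.0377
gripper_force: 40.0
```

```bash
python3 st.py
```

```text
15.45 j [ 0.771  0.15  -0.679  1.841  0.103  1.181 -0.08 ] tcp [ 0.5141 -0.0995  0.1493] yaw_y -7.97 F [ 1.8   1.43 -3.18] M [ 0.362 -0.265 -0.076] w 0.0377 40.0036096572876
```

Emit:
apply_moves --pt "0 0 0.2 3 0.2" --pt "0 0 0.4 6 0.2" --pt "0 0 0.6 9 0.2"

```text
time: 15.82
tcp_pos: [0.5144, -0.0997, 0.1489]
tool_rot: [0.804, 0.595, 0.001, 0.002]
contact_force: [1.6, 1.6, -2.0]
gripper_width: 0.0376
gripper_force: 40.0
```

```bash
python3 st.py
```

```text
15.825 j [ 0.759  0.149 -0.666  1.842  0.101  1.18  -0.236] tcp [ 0.5144 -0.0997  0.1489] yaw_y -16.97 F [ 1.61  1.57 -2.03] M [ 0.216 -0.377  0.341] w 0.0376 40.01259684562683
```

Emit:
apply_moves --pt "0 0 0.2 3 0.2" --pt "0 0 0.4 6 0.2" --pt "0 0 0.4 6 0.2"

```text
time: 16.2
tcp_pos: [0.5143, -0.0997, 0.1486]
tool_rot: [0.834, 0.553, 0.001, 0.002]
contact_force: [2.5, 0.2, -0.7]
gripper_width: 0.0378
gripper_force: 40.0
```

```bash
python3 st.py
```

```text
16.2 j [ 0.751  0.148 -0.656  1.843  0.099  1.179 -0.338] tcp [ 0.5143 -0.0997  0.1486] yaw_y -22.92 F [ 2.49  0.16 -0.65] M [ 0.086 -0.559 -0.005] w 0.0378 39.99919831752777
```

Emit:
apply_moves --pt "0 0.3 0.2 3 0.2" --pt "0 0.3 0.2 3 0.2"

```text
time: 16.45
tcp_pos: [0.5143, -0.0998, 0.1483]
tool_rot: [0.848, 0.531, 0.001, 0.002]
contact_force: [2.1, -0.1, 1.4]
gripper_width: 0.0377
gripper_force: 40.0
```

```bash
python3 st.py
```

```text
16.45 j [ 0.747  0.148 -0.652  1.842  0.099  1.179 -0.39 ] tcp [ 0.5143 -0.0998  0.1483] yaw_y -25.92 F [ 2.11 -0.14  1.44] M [ 0.003 -0.433  0.026] w 0.0377 39.999791979789734
```

Emit:
apply_moves --pt "0 0 0 0 0.5" --pt "0 0 0 0 0.7" --pt "0 0 0 0 0.7" --pt "0 0 0 0 0.7" --pt "0 0 0 0 0.7"

```text
time: 17.08
tcp_pos: [0.5128, -0.0989, 0.1469]
tool_rot: [0.848, 0.53, -0.0, -0.0]
contact_force: [0.3, -0.1, -0.4]
gripper_width: 0.0607
gripper_force: 0.0
```

```bash
python3 st.py; python3 - <<'E'
from h import *
c,p,d=grab('wrist'); P=cloud(c,d); h=cv2.cvtColor(p,cv2.COLOR_RGB2HSV).astype(int)
near=np.hypot(P[...,0]-.513,P[...,1]+.1)<.04
m=near&(P[...,2]>.14)&(P[...,2]<.152)&(h[...,2]<100); print('flange z',m.sum(),np.percentile(P[m][:,2],[25,50,75]).round(4))
t=near&(h[...,1]<70)&(h[...,2]>140)&(P[...,2]>.14)&(P[...,2]<.155); x=np.median(P[t],0); print('tick',t.sum(),x.round(4),np.degrees(np.arctan2(x[1]+.0998,x[0]-.5137)))
E
```

```text
17.075 j [ 0.746  0.149 -0.652  1.845  0.098  1.18  -0.392] tcp [ 0.5128 -0.0989  0.1469] yaw_y -25.99 F [ 0.31 -0.11 -0.41] M [-0.065 -0.019  0.021] w 0.0607 0.0
flange z 2913 [0.1438 0.1443 0.1448]
tick 329 [ 0.5124 -0.0777  0.1446] 93.43560350012754
```

The tail stayed put on release: its tick measures 93.4° against an expected 94°. I'm retracting.

Emit:
apply_moves --pt "0 0 0 0 0.9" --pt "0 0 -25 0 0.9" --pt "0 0 -70 0 0.9" --pt "0 0 -120 0 0.9" --pt "0 0 -120 0 0.9"

```text
time: 17.75
tcp_pos: [0.5153, -0.099, 0.2713]
tool_rot: [0.848, 0.53, 0.003, 0.003]
contact_force: [0.8, -0.3, 0.4]
gripper_width: 0.0782
gripper_force: 0.0
```

Emit:
apply_moves --pt "-30 0 0 0 0.9" --pt "-30 0 0 0 0.9" --pt "-30 0 0 0 0.9"

```text
time: 18.12
tcp_pos: [0.4995, -0.1252, 0.2663]
tool_rot: [0.848, 0.53, -0.0, -0.001]
contact_force: [0.7, 0.1, -0.2]
gripper_width: 0.0783
gripper_force: 0.0
```

```bash
python3 st.py; python3 - <<'E'
from h import *
c,p,d=grab('wrist'); save('pics/w5.png',p); P=cloud(c,d); h=cv2.cvtColor(p,cv2.COLOR_RGB2HSV).astype(int)
near=np.hypot(P[...,0]-.513,P[...,1]+.1)<.04
t=near&(h[...,1]<70)&(h[...,2]>140)&(P[...,2]>.14)&(P[...,2]<.155)
n,l,st,ce=cv2.connectedComponentsWithStats(t.astype(np.uint8))
T=[np.median(P[l==i],0) for i in range(1,n) if st[i,4]>10]; print(np.round(T,4))
if len(T)==2:
    D=T[0]-T[1]; print(np.mean(T,0).round(4),np.degrees(np.arctan2(D[1],D[0])))
E
```

```text
18.125 j [ 0.805  0.044 -0.625  1.695  0.026  1.412 -0.277] tcp [ 0.4995 -0.1252  0.2663] yaw_y -25.98 F [ 0.72  0.06 -0.25] M [-0.028 -0.055 -0.008] w 0.0783 0.0
[[ 0.5123 -0.0768  0.1446]
 [ 0.5416 -0.1143  0.1444]
 [ 0.5163 -0.129   0.1447]]
```

View pics/w5.png

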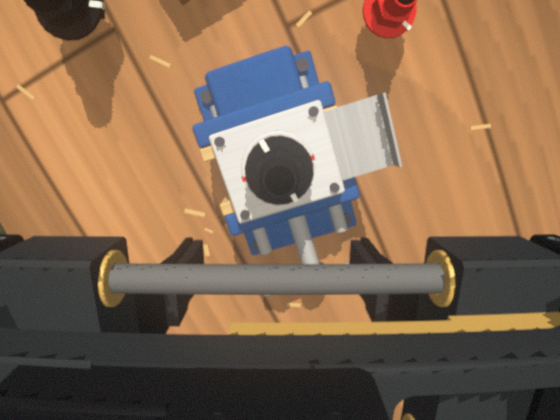

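The view shows the tail seated in the collar at (280,170), with white ticks at (265,146) and (294,198) and red ticks at (242,178) and (313,157). It stands upright and released, about 78° past the red ticks, which agrees with roughly 45° past take-up.

```bash
python3 -c "
from workcell import robot
print(robot.close_job())"
```

```text
the job is handed in; nothing more can be done
None
```

The tail is screwed into the collar, turned an estimated 45° past take-up (about 14 N on the ring by estimate, not measured directly), released, and the job is handed in at about 18 s; no verdict came back.

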